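# Clamp the neck blank for carving

## Robot

A 6-joint arm with a two-finger parallel gripper is mounted at the origin on the work surface. World frame = base frame: x ahead of the robot, y to its left, z up, the work surface at z = 0. Lengths are in m, angles in rad, forces in N, time in s.
With the tool pointing down it reaches from about 0.35 to 0.775 m from the base axis. Payload 5.5 kg.
Tool frame: the origin (TCP) lies at the centre of the arm's flange, where the gripper is bolted on; the fingertips stand 173 mm ahead of it and the grasp point (between the pads) lies 155 mm ahead of it (bot.tip_reach is the distance from the TCP to the fingertips, in m); z points along the fingers, y is the line along which they close (so a half turn about z gives the same grasp; the last joint's range is limited). The gripper opens to 85 mm and grips with 20 to 120 N. Pads are 22 mm wide; open, the fingers measure 114 mm over their backs; the gripper's body (76 mm by 85 mm) begins 54 mm behind the grasp point. The pads swing forward as they close: fully open they stand 13 mm farther back than shut.
Start: joints at [-1.325, 0.313, 0.046, 1.304, 0, 1.431], TCP at [0.216, -0.533, 0.405] pointing down, gripper open.
Joint ranges: [-2.76, 2.76], [-0.86, 1.69], [-1.03, 1.26], [-2.2, 2.34], [-1.47, 1.5], [-3.14, 3.14]. Speed limits (rad/s): [2.57, 2.57, 3.14, 3.14, 3.14, 3.14].

## Interface

Orientations are given as a rotation vector (axis times angle).
In Python, from rig import bot gives the robot as it stands. The module is installed in compiled form; this text tells all that it offers. Calls block until the motion is done:
- bot.move_ptp(position, orientation): joint-space move of the TCP to a pose.
- bot.move_l(position, attitude=None, speed=0.15): straight line of the TCP; attitude=None keeps the orientation; speed is the mean speed in m/s.
- bot.move_joints(angles): joint-space move.
- bot.let_go() and bot.clamp(): open the fingers fully, or close them until they stop; the grip force is fixed at half the most.
- bot.hold(seconds).
- bot.inverse_kinematics(position, orientation): joint angles nearest the present ones, or None.
- bot.sense(): the state.
- bot.read_camera(name): name is "scene" or "top"; returns a dict with "pixels" (384x512x3 uint8, red, green, blue), "vfov" (degrees; the focal length in pixels is half the picture's height over the tangent of half this angle, whatever the lens; pixels are square), "cx", "cy" (the principal point, pixels), "extrinsics" (4x4, takes a point from camera to world coordinates). Camera axes: x right, y down, z forward; pixel columns grow to the right and rows downward; lengths in m; the calibration is good to about 2 mm. A picture is of the moment at which its call begins. There is no depth.
A pose or a line that the arm cannot do raises bot.IKError and nothing moves.
- bot.finish_job(): hands the job in; it is judged then, once.
The state is a dict: "time": time; "joints": joint angles; "joint_vel": joint speeds; "effort": joint torques, N m; "ee_pos": TCP position; "tool_rot": TCP orientation; "contact_force": force on the tool from outside, world axes, zero at the start; "torque": the same for the moment, N m; "grip_width": finger opening in m; "gripper_force": force on a finger pad.
Only numpy, scipy, OpenCV 4.12 (cv2) and the standard library are available. Lean on these libraries where they do the work, as an engineer would, in place of code of your own. Each camera call takes 0.05 s, during which the arm holds its last target. There are 200 camera calls.

## Task

Get the maple neck blank ready for carving: with the fingertips, push it along its cradle until the scroll end is up against the end stop, and then push the clamp lever past its first detent all the way to the second stop, so that the jaw holds the neck. Nothing is picked up, and the other things are left where they are.

Things in the scene. Friction and masses are not known exactly. Their poses are not given: they have to be found in the camera images.
- cradle: plywood carving cradle fixed to the bench, board 270 (x) by 360 (y) by 20 mm thick. Origin on the bench, 155 mm from the board's front edge. y axis: along the neck to the end stop; x: away from the robot to the fence; turned up to 0.3 rad. Dark wood on the board: end stop (face at y +150, x -25 to +65 mm, 45 mm high) and back fence (face at x +43, y -80 to +120 mm, 30 mm high)
- neck: varnished maple violin neck blank, 220 mm long (y), 42 mm wide, 0.2 to 0.42 kg, loose on the cradle board between jaw and fence. Origin: centre of its underside, y axis to the scroll end. Heel block 45 mm long, 50 mm high at the -y end, shaft 24 mm high, round scroll end 44 mm high at +y. It starts 20 to 60 mm short of the end stop; nothing stands behind the heel
- neck_heel (a point): centre of the flat upright end face of the heel (42 mm wide, 50 mm high), 25 mm above the cradle board: the face to push on
- neck_head (a point): foremost point of the scroll end, 22 mm above the cradle board: it touches the stop when the neck is home
- stop_face (a point): point on the face of the end stop, 22 mm above the board, opposite the middle of a neck that lies against the fence
- clamp_lever (a joint): lever angle, rad, about an upright pivot: 0 open (starts within 0.1), 0.5 first detent (jaw not yet touching), 1.0 second stop (jaw pressing the neck; rests near 0.98). Growing values turn counter-clockwise from above, knob to the cradle's -y. Sprung detents: about 3 to 8 N at the knob to leave one, past half-way between two it snaps to the next and stays there when let go
- lever_knob (a point): half-way up the upright round dark wooden knob on the end of the lever, 78 mm above the bench; knob 20 mm across (24 mm at its head), from 54 to 101 mm above the bench. The steel arm below it is 14 mm wide, its top 54 mm above the bench. The knob moves with the lever on a circle of 85 mm radius about lever_pivot
- lever_pivot (a point): on the lever's pivot axis, 50 mm above the bench, at x -55, y +20 mm of the cradle; at joint value q the arm points from here to (-cos(0.5-q), sin(0.5-q)) in the cradle's x, y
- jaw: cork-faced dark wooden clamp jaw on the cradle, 80 mm long, 28 mm high, sprung; the lever drives it 18 mm towards the fence (+x) to press the neck on the fence. Origin on its face at board level
- pick: hooked brass purfling pick with a square dark handle, 155 mm long, lying on the ledge of the cradle behind the fence (to be left alone; origin on its underside)
- thumb_plane: brass thumb plane, 24 x 50 mm, 35 mm high, standing on the cradle board near its right front corner (to be left alone; origin on its underside)
- mallet: horn mallet lying on the bench to the left, 235 mm long, 46 mm high (to be left alone; origin on its underside)
- calipers: copper calipers lying flat on the bench to the right, 150 mm long, 12 mm high (to be left alone; origin on its underside)
- glue_jar: amber glass jar with a steel lid, 60 mm across, 85 mm high, on the bench to the left (to be left alone; origin on its underside)
- spool_clamp: wooden spool clamp standing on the bench to the right, 38 mm across, 78 mm high (to be left alone; origin on its underside)
Not all that is in view belongs to the job. Of the things like the neck, leave any that is white; of the rest the smaller one is meant.

How it is judged:
On the way, in this order (a step that is already met when the one before it is completed fails the run):
1. the neck's scroll end is up against the end stop while the lever is still open (y of neck_head in the frame of cradle above 0.145 m and value of joint clamp_lever below 0.25 rad), for 0.2 s.
2. the lever is past its first detent, at the second stop (value of joint clamp_lever above 0.94 rad), for 0.2 s.
At the end, for the whole second after the job is handed in: The neck lies flat on the cradle, at rest, its scroll end within 5 mm of the end stop; the lever rests at the second stop (above 0.94 rad) and the jaw presses the neck with more than 2 N (y of neck_head in the frame of cradle above 0.145 m and value of joint clamp_lever above 0.94 rad and contact force between jaw and neck above 2 N and height (world z) of neck below 0.024 m and angle between neck's own z axis and vertical below 0.05 rad and linear speed of neck below 0.02 m/s); the robot touches nothing.
It fails at once if the neck blank is lifted or tipped (its underside 10 mm off the board, or tilted 0.2 rad) (height (world z) of neck above 0.03 m or angle between neck's own z axis and vertical above 0.2 rad).
It fails at once if another thing is moved by more than 15 mm (distance of any of pick, thumb_plane, mallet, calipers, glue_jar, spool_clamp from where it was at the start of the episode above 0.015 m).
It also fails if it takes over 48 s, if anything falls off the work surface, if the arm or the gripper's body presses on something with over 40 N, if the wrist force passes 120 N, or if a joint passes its speed limit or range.

## Working session

There is one attempt and no reset: what is moved stays moved. The work goes in short steps, each a Python script; the robot and the scene stay as the last script left them, time stands still between calls to the robot, and variables do not carry over. Pictures are saved under pics/ and viewed, at most 10 in all, crops included, and the job is handed in when it is done.

```bash
mkdir -p pics; python3 - <<'E'
from rig import bot
import cv2,pickle
for n in("scene","top"):
    c=bot.read_camera(n); cv2.imwrite(f"pics/{n}0.png",cv2.cvtColor(c["pixels"],cv2.COLOR_RGB2BGR)); pickle.dump(c,open(f"{n}0.pkl","wb"))
    print(n,c["vfov"],c["cx"],c["cy"],c["extrinsics"].round(3).tolist())
s=bot.sense();print(s["ee_pos"],s["tool_rot"],s["grip_width"],s["time"])
E
```

```text
scene 51.132124604708046 252.4831241836094 191.5690332522773 [[-0.322, 0.569, -0.756, 1.366], [0.947, 0.177, -0.27, 0.298], [-0.02, -0.803, -0.596, 0.771], [0.0, 0.0, 0.0, 1.0]]
top 43.28772508439079 254.55098895019287 187.25359030038754 [[-0.029, -0.983, 0.18, 0.237], [-1.0, 0.029, -0.002, 0.017], [-0.003, -0.18, -0.984, 1.497], [0.0, 0.0, 0.0, 1.0]]
[ 0.21632533 -0.53256698  0.40391832] [-3.08175333e+00 -6.01969533e-01  1.03994806e-04] 0.08545728589233316 0.1
```

View pics/top0.png

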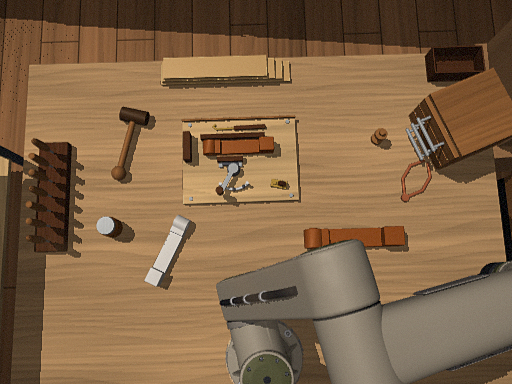

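View pics/scene0.png

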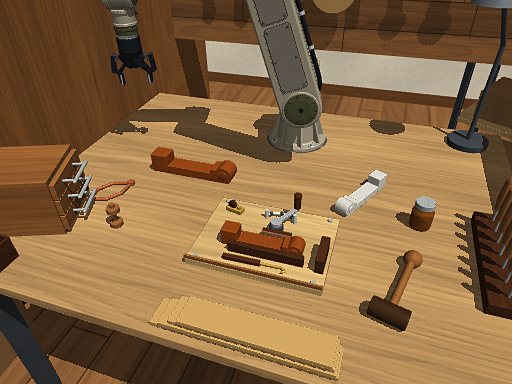

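The top view shows the cradle at about (182–300, 118–205). The neck on it runs from the scroll at about (208, 146) to the heel at about (270, 146). The end stop is at (187, 147), the lever knob near (220, 190) and the thumb plane at (280, 184). The larger neck by the robot and the white one are decoys. I'll zoom in next.

```bash
python3 - <<'E'
import cv2
a=cv2.imread("pics/top0.png")[108:216,172:312]; cv2.imwrite("pics/topc.png",cv2.resize(a,None,fx=5.5,fy=5.5,interpolation=cv2.INTER_CUBIC))
a=cv2.imread("pics/scene0.png")[185:295,180:350]; cv2.imwrite("pics/scenec.png",cv2.resize(a,None,fx=4.7,fy=4.7,interpolation=cv2.INTER_CUBIC))
E
```

```text
(no output)
```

View pics/topc.png

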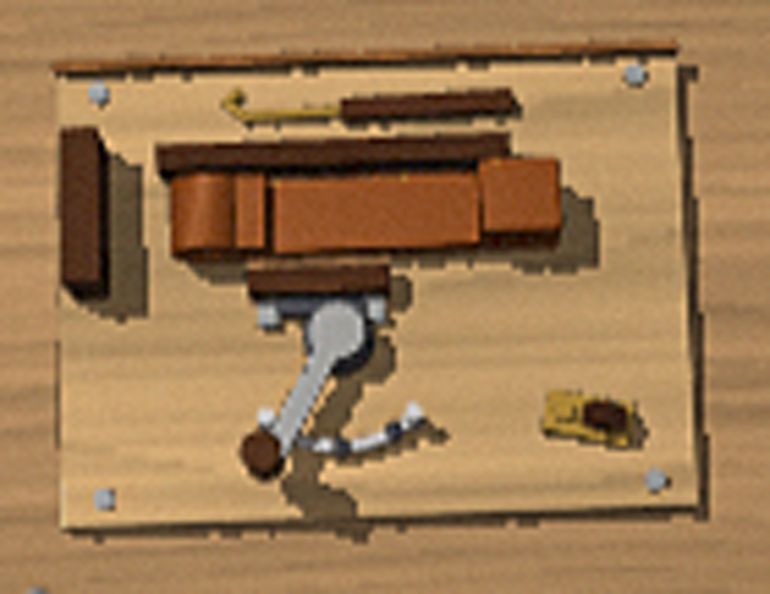

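View pics/scenec.png

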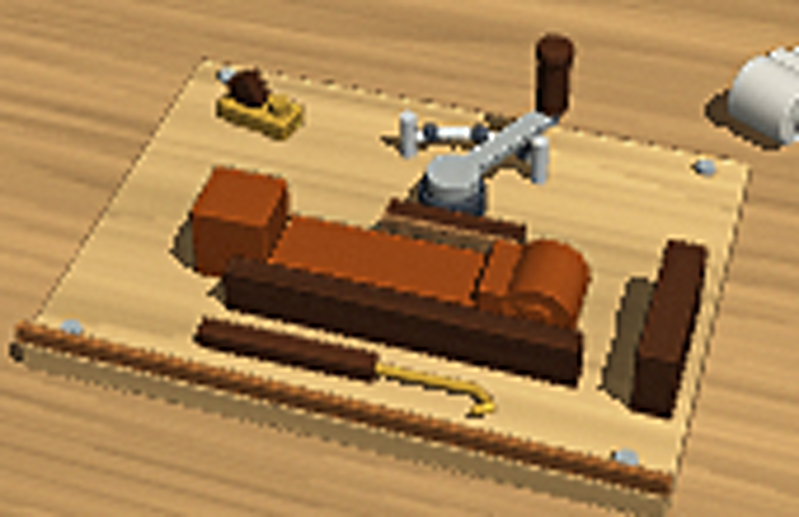

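The crops give the board's front corners at about (62, 528) and (697, 507), and the four screws. They also give the knob head at (264, 455), the pivot at (336, 330), the heel top from (480, 160) to (560, 240), and the scroll's front edge at u≈172. I'll turn these into positions by casting rays.

```bash
cat > h.py <<'E'
import numpy as np,pickle
def ray(c,uv,z):
    f=192/np.tan(np.radians(c["vfov"]/2)); E=c["extrinsics"]
    d=E[:3,:3]@np.array([(uv[0]-c["cx"])/f,(uv[1]-c["cy"])/f,1]); o=E[:3,3]
    return o+d*(z-o[2])/d[2]
T=pickle.load(open("top0.pkl","rb"));S=pickle.load(open("scene0.pkl","rb"))
tc=lambda u,v,z:ray(T,(172+(u+.5)/5.5-.5,108+(v+.5)/5.5-.5),z)
sc=lambda u,v,z:ray(S,(180+(u+.5)/4.7-.5,185+(v+.5)/4.7-.5),z)
E
python3 - <<'E'
from h import *
P={k:tc(*v)[:2] for k,v in dict(FL=(62,528,.02),FR=(697,507,.02),s1=(99,93,.02),s2=(635,75,.02),s3=(105,498,.02),s4=(655,480,.02)).items()}
P2={k:sc(*v)[:2] for k,v in dict(FL=(748,163,.02),FR=(205,60,.02),s1=(625,457,.02),s2=(70,327,.02),s3=(705,167,.02)).items()}
for k in P: print(k,P[k].round(4),P2.get(k,np.zeros(2)).round(4))
yaw=[]
for D in(P,P2):
  for a,b in(("FR","FL"),("s2","s1"),("s4","s3")):
    if a in D and b in D: d=D[a]-D[b];d=-d;yaw.append(np.arctan2(-d[0],d[1]));print(a,b,np.linalg.norm(d).round(4),yaw[-1].round(4))
d=P["s1"]-P["s3"];print("s3s1",np.linalg.norm(d),np.arctan2(d[1],d[0]))
th=np.mean(yaw);R=np.array([[np.cos(th),-np.sin(th)],[np.sin(th),np.cos(th)]])
m=np.mean([(D["FL"]+D["FR"])/2 for D in(P,P2)],axis=0); O=m+R@[.155,0]
print("th",th,"O",O)
loc=lambda p:(R.T@(p[:2]-O)).round(4)
print("knob head top",loc(tc(264,452,.101)),"scene",loc(sc(555,43,.101)))
print("pivot",loc(tc(336,328,.06)))
print("screws",[loc(P[k]) for k in("s1","s2","s3","s4")])
print("heel top corners z70",[loc(tc(*p,.07)) for p in((480,162),(556,158),(560,230),(484,236))])
print("heel sc",[loc(sc(*p,.07)) for p in((213,168),(193,203),(288,180))])
print("scroll front z42",[loc(tc(*p,.042)) for p in((171,180),(171,255))])
print("fence top face edge z50",[loc(tc(*p,.05)) for p in((158,170),(508,150))])
print("stop top edge z65",[loc(tc(*p,.065)) for p in((100,130),(100,285))])
print("plane",loc(tc(590,410,.055)))
E
```

```text
FL [0.4633 0.2369] [0.4656 0.2365]
FR [ 0.4648 -0.1197] [ 0.4682 -0.1181]
s1 [0.717 0.215] [0.7143 0.2134]
s2 [ 0.7186 -0.0953] [ 0.7168 -0.0977]
s3 [0.4797 0.2127] [0.4771 0.2124]
s4 [ 0.4809 -0.0968] [0. 0.]
FR FL 0.3566 0.0041
s2 s1 0.3103 0.0051
s4 s3 0.3095 0.0038
FR FL 0.3546 0.0074
s2 s1 0.3111 0.0079
s3s1 0.2373600063684924 0.009676897778504733
th 0.005689137598272706 O [0.62049126 0.05977188]
knob head top [-0.1314  0.058 ] scene [-0.1319  0.0591]
pivot [-0.0557  0.0196]
screws [array([0.0974, 0.1547]), array([ 0.0972, -0.1556]), array([-0.1399,  0.1537]), array([-0.1405, -0.1558])]
heel top corners z70 [array([ 0.0337, -0.0633]), array([ 0.0345, -0.1056]), array([-0.0069, -0.1061]), array([-0.0088, -0.064 ])]
heel sc [array([-0.0003, -0.1075]), array([ 0.0308, -0.1071]), array([-0.0032, -0.0631])]
scroll front z42 [array([0.0375, 0.1115]), array([-0.0062,  0.1122])]
fence top face edge z50 [array([0.0413, 0.1179]), array([ 0.046 , -0.0796])]
stop top edge z65 [array([0.0612, 0.1484]), array([-0.0279,  0.1493])]
plane [-0.1059 -0.1191]
```

The two views agree: board points within 3 mm, board about 355 mm wide against 360 given, neck length about 219 mm. The lever is at q≈0.03 and the scroll is about 37 mm short of the stop. Now I'll push on the heel with the fingers closed.

```bash
cat >> h.py <<'E'
from scipy.spatial.transform import Rotation as Ro
TH=.006;O=np.array([.6205,.0598]);RZ=np.array([[np.cos(TH),-np.sin(TH)],[np.sin(TH),np.cos(TH)]])
def w(x,y,z): return np.r_[O+RZ@[x,y],z]
def loc(p): return RZ.T@(np.asarray(p)[:2]-O)
def down(a): return (Ro.from_euler("z",a+TH)*Ro.from_euler("x",np.pi)).as_rotvec()
E
python3 - <<'E'
from h import *; from rig import bot
bot.clamp(); print("reach",bot.tip_reach,bot.sense()["grip_width"])
L=bot.tip_reach; q=down(np.pi/2)
bot.move_ptp(w(.013,-.15,.13+L),q); bot.move_l(w(.013,-.15,.036+L),speed=.15); bot.hold(.2)
f0=bot.sense()["contact_force"]; print(f0)
y=-.15; far=0
while y<-.05:
    y+=.004 if y<-.098 else .002
    bot.move_l(w(.013,y,.036+L),speed=.03)
    s=bot.sense(); f=s["contact_force"]-f0
    print(round(y,3),loc(s["ee_pos"]).round(4),f.round(1),round(s["time"],2))
    if np.linalg.norm(f[:2])>8: break
bot.hold(.3)
c=bot.read_camera("top");pickle.dump(c,open("top1.pkl","wb"))
import cv2;a=cv2.cvtColor(c["pixels"],cv2.COLOR_RGB2BGR)[108:216,172:312]; cv2.imwrite("pics/top1.png",cv2.resize(a,None,fx=5.5,fy=5.5,interpolation=cv2.INTER_CUBIC))
E
```

```text
reach 0.1734 -1.120458886169095e-05
[-0.29582152 -0.61485815  0.00953382]
-0.146 [ 0.013  -0.1457] [0.1 1.2 0.4] 4.33
-0.142 [ 0.013  -0.1417] [0.4 0.7 0.1] 4.62
-0.138 [ 0.013  -0.1378] [-0.4  0.7  0.1] 4.9
-0.134 [ 0.013  -0.1338] [-0.2  1.4 -0.5] 5.18
-0.13 [ 0.013  -0.1298] [ 1.2 -0.2  0.4] 5.47
-0.126 [ 0.013  -0.1258] [0.6 0.6 0. ] 5.75
-0.122 [ 0.013  -0.1218] [1.4 1.1 0.4] 6.03
-0.118 [ 0.013  -0.1178] [0.3 0.8 0. ] 6.32
-0.114 [ 0.013  -0.1138] [ 1.5  0.5 -0.5] 6.6
-0.11 [ 0.013  -0.1097] [ 0.1 -0.   0.2] 6.88
-0.106 [ 0.013  -0.1056] [-0.3  0.9 -0.4] 7.17
-0.102 [ 0.013  -0.1016] [0.2 0.8 0. ] 7.45
-0.098 [ 0.013  -0.0977] [0.7 0.1 1.1] 7.73
-0.096 [ 0.013  -0.0958] [ 0.4 -0.5 -0.1] 7.98
-0.094 [ 0.013  -0.0939] [ 0.4 -0.2  0.5] 8.23
-0.092 [ 0.013  -0.0918] [0.9 0.3 0. ] 8.48
-0.09 [ 0.013  -0.0898] [ 0.1  0.8 -0.1] 8.73
-0.088 [ 0.013  -0.0878] [ 0.4 -0.1  0.2] 8.98
-0.086 [ 0.013  -0.0858] [ 0.5 -0.3 -0.2] 9.23
-0.084 [ 0.013  -0.0838] [ 0.3 -0.3 -0.4] 9.48
-0.082 [ 0.013  -0.0818] [ 0.7 -0.8 -0.4] 9.73
-0.08 [ 0.0132 -0.081 ] [ 0.8 -5.2 -1.1] 9.98
-0.078 [ 0.0134 -0.0804] [  0.1 -11.9  -0.1] 10.23
```

The force rises sharply with the heel face at about y −0.07 (−0.0804 plus 11 mm half pad), which is where it should be when the neck is home. I'll back off and look with the arm clear, from above the lever approach point.

```bash
python3 - <<'E'
from h import *; from rig import bot; import cv2
L=bot.tip_reach
bot.move_l(w(.013,-.11,.036+L),speed=.1); bot.move_l(w(.013,-.13,.15+L),speed=.25)
bot.move_ptp(w(-.13,.20,.16+L),down(np.pi/2+.47)); 
for n in("top","scene"):
    c=bot.read_camera(n);pickle.dump(c,open(n+"2.pkl","wb"));a=cv2.cvtColor(c["pixels"],cv2.COLOR_RGB2BGR)
    globals()[n]=cv2.resize(a[100:220,165:325] if n=="top" else a[180:300,180:340],None,fx=2.5*2,fy=2.5*2,interpolation=cv2.INTER_CUBIC)[:, :800]
cv2.imwrite("pics/b.png",cv2.resize(np.vstack([top,scene]),None,fx=.5,fy=.5,interpolation=cv2.INTER_AREA))
print(bot.sense()["time"],bot.sense()["contact_force"])
E
```

```text
13.1167 [0.33814626 0.16858056 0.26860818]
```

View pics/b.png

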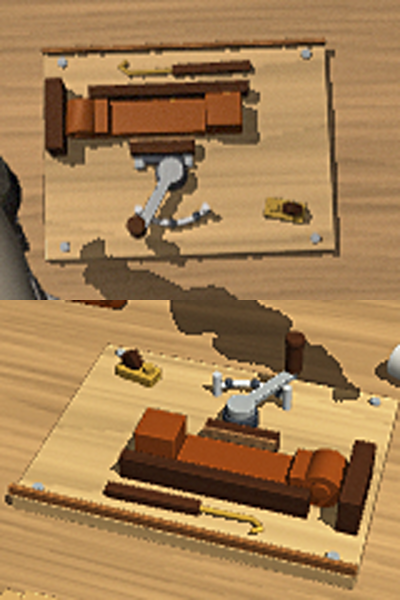

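The neck is against the stop and the lever is still open. Next I'll push the knob round its arc.

```bash
python3 - <<'E'
from h import *; from rig import bot; import cv2
L=bot.tip_reach; Z=.070+L
def pose(q,off,z=Z):
    a=.5-q; p=np.array([-.055,.02])+.085*np.array([-np.cos(a),np.sin(a)])+off*np.array([np.sin(a),np.cos(a)])
    return w(*p,z),down(np.pi/2-a)
bot.move_ptp(*pose(.0,.055,.16+L)); bot.move_l(pose(0,.055)[0],speed=.15); bot.hold(.2)
f0=bot.sense()["contact_force"]
for q in np.r_[0:.9:.1,.9:1.03:.02]:
    p,r=pose(q,.022); bot.move_l(p,r,speed=.05)
    s=bot.sense(); f=s["contact_force"]-f0; print(round(q,2),(s["ee_pos"]-p)[:2].round(4),f.round(1),round(s["time"],2))
    if q>.85 and np.linalg.norm(f)>15: break
bot.hold(.3)
p,r=pose(q-.02,.06); bot.move_l(p,r,speed=.1); bot.move_l(p+[0,0,.1],speed=.2)
bot.move_ptp(w(-.13,.2,.17+L),down(np.pi/2))
for n in("top","scene"):
    c=bot.read_camera(n);a=cv2.cvtColor(c["pixels"],cv2.COLOR_RGB2BGR)
    pickle.dump(c,open(n+"3.pkl","wb"))
    globals()[n]=cv2.resize(a[100:220,165:325] if n=="top" else a[180:300,180:340],None,fx=2.5,fy=2.5,interpolation=cv2.INTER_CUBIC)
cv2.imwrite("pics/c.png",np.vstack([top,scene])); print(bot.sense()["time"])
E
```

```text
0.0 [ 0.0001 -0.0001] [0.2 0.1 0.3] 15.66
0.1 [0.0006 0.0005] [ 2.5  3.2 -1. ] 15.98
0.2 [0.0003 0.0002] [ 1.8  1.4 -0.2] 16.31
0.3 [-0.0003 -0.0002] [0.3 0.5 1. ] 16.63
0.4 [ 0. -0.] [ 0.8 -0.4 -0.4] 16.96
0.5 [0.0001 0.0001] [-0.2  0.3 -0.2] 17.28
0.6 [0.0001 0.0006] [ 0.2  4.6 -0. ] 17.61
0.7 [0.0001 0.0003] [0.4 3.9 0.4] 17.93
0.8 [ 0.0001 -0.0002] [ 1.2 -0.1  0.2] 18.26
0.9 [ 0.     -0.0001] [-0.  -0.6  0.8] 18.58
0.92 [-0.      0.0002] [ 0.6  0.2 -0.4] 18.83
0.94 [0.     0.0001] [-0.8  1.   0.8] 19.08
0.96 [0. 0.] [ 0.4 -0.7  0.7] 19.33
0.98 [-0.  0.] [0.7 0.8 0.3] 19.58
1.0 [-0.0001  0.0001] [-0.5  1.1  0.8] 19.83
1.02 [-0.0004  0.0006] [-1.2  4.6  1.8] 20.08
22.4833
```

View pics/c.png

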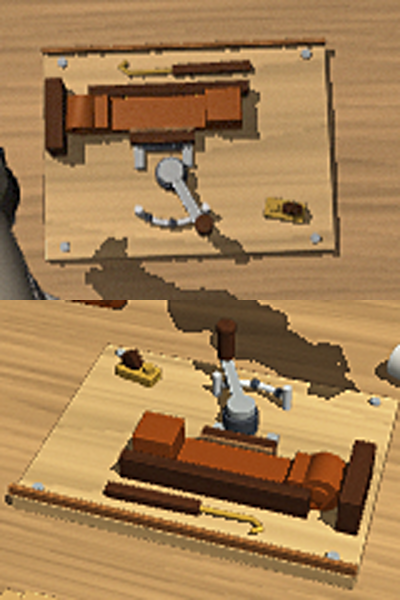

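The picture shows the lever swung over with its knob at (205, 222), the jaw on the neck, the scroll at the stop (66, 113), and nothing else moved. I'll check the lever angle and the scroll position in numbers, then hand in.

```bash
python3 - <<'E'
from h import *; from rig import bot
c=pickle.load(open("top3.pkl","rb"))
px=lambda u,v,z:loc(ray(c,(165+(u+.5)/2.5-.5,100+(v+.5)/2.5-.5),z))
k=px(204.5,221,.101)-[-.055,.02]; q=.5-np.arctan2(k[1],-k[0]); print("lever",q,np.hypot(*k))
h=[px(242,v,.07)[1] for v in(90,122)]; print("heel back edge y",h,"-> head",np.mean(h)+.22)
if q>.9 and np.mean(h)+.22>.145: print(bot.finish_job())
E
```

```text
lever 1.0040898461682302 0.08477309362097585
heel back edge y [np.float64(-0.07153834844357364), np.float64(-0.07002950116504515)] -> head 0.1492160751956906
the job is handed in; nothing more can be done
None
```

The job is handed in: the neck's scroll end is up against the end stop (measured at y ≈ 0.149 m), the lever is at its second stop (about 1.0 rad) with the jaw on the neck, and nothing else appears to have moved; the jaw's 2 N pressing force was not measured.

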